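Switch off the bench stirrer and take the jar off it

TASK

Switch off the bench stirrer by turning its black winged knob anticlockwise all the way to the end stop, while the white jar still stands on the stirrer's plate. Then lift the jar off the plate and set it down upright on the round cork mat, keeping hold of it until it stands there, with its whole base on the mat. Do not let the jar tip over, and leave the timer and the marker where they lie.

Things in the scene. Friction and masses are not known exactly. Their poses are not given: they have to be found in the camera images.
- stirrer: Bench stirrer, white box 240 mm (x) by 140 mm (y), fixed to the table; origin: centre of its underside, at table level; its front (-x) is turned roughly to the robot. Deck 45 mm above the table. Black knob at local (-77, 0) mm; behind it a round white plate, 120 mm across, centre at local (50, 0) mm. Ticks round the knob: the red one marks the stop (off).
- speed_knob (a joint): Angle of the black knob about the vertical, in rad. 0 = turned fully anticlockwise (seen from above) against the end stop = off; grows clockwise up to 4.2. It turns with light steady friction (about 0.06 N m) and stays where it is left, no spring.
- knob_wing (a point): Point on the knob's vertical axis, 71 mm above the table. The wing is an upright bar 62 mm long (this point's x; 31 mm each way from the axis), 12 mm thick (y), from 53 to 88 mm above the table, over a round skirt 60 mm across. White line on the +x half. At joint 0 the point's x stands 120 degrees anticlockwise of the stirrer's x. Push either half round, or pinch its thickness.
- plate_center (a point): Centre of the top face of the stirrer's round plate, 55 mm above the table.
- jar_center (a point): Centre, half-way up, of the white jar with blue screw cap: 60 mm across, 80 mm tall in all, about 0.16 kg; straight body to about 45 mm from its base, then a shoulder, and a 30 mm wide cap on top from 70 mm up. Loose, closed; stands on the stirrer's plate at the start. z is its upright axis.
- rest_mat: Round cork mat, 104 mm across, 6 mm thick, fixed flat on the table to the left of the stirrer; origin: centre of its underside at table level.
- timer_center (a point): Centre of the white bench timer (66 x 66 x 19 mm, lying flat, loose). A bystander.
- marker_center (a point): Centre of the red and white marker pen (135 mm long, 17 mm thick, lying flat, loose). A bystander.
Things that resemble listed ones, but are neither listed nor needed, are in the scene too. There is more than one size of the part that bears jar_center; the job needs the largest.

How it is judged:
By the outcome, as a careful person would: the job done as asked, in the order asked, and still so for the second after the job is handed in, with the robot touching nothing.
It also fails if it takes over 58 s, if anything falls off the work surface, if the arm or the gripper's body presses on something with over 40 N, if the wrist force passes 120 N, or if a joint passes its speed limit or range.

ROBOT

A 6-joint arm with a two-finger parallel gripper is mounted at the origin on a cart in front of the work surface, level with it; the furniture and walls round the work are solid. World frame = base frame: x ahead of the robot, y to its left, z up, the work surface at z = 0. Lengths are in m, angles in degrees, forces in N, time in s.
With the tool pointing down it reaches from about 0.4 to 0.825 m from the base axis. Payload 7 kg.
Tool frame: the origin (TCP) lies on the centre line of the jaws, within the pads' length; the fingertips stand r.tip_reach ahead of it and the grasp point (between the pads) is the TCP (r.tip_reach is the distance from the TCP to the fingertips, in m); z points along the fingers, y is the line along which they close (so a half turn about z gives the same grasp; the last joint's range is limited). The gripper opens to 88 mm and grips with 3 to 60 N. Pads are 19 mm wide; open, the fingers measure 130 mm over their backs; the gripper's body (78 mm by 193 mm) begins 47 mm behind the grasp point.
Start: joints at [84.918, 20.546, 0.682, 0, -70.136, -16.507], TCP at [0.248, 0.628, 0.246] pointing down, gripper open.
Joint ranges: [-176.03, 176.03], [-82.01, 121.73], [-58.28, 71.71], [-173.87, 95.51], [-174.79, -0.11], [-173.66, 173.66]. Speed limits (degrees/s): [136.94, 136.94, 172.46, 180, 180, 180].

INTERFACE

Orientations are given as [roll, pitch, yaw] about the fixed x, y, z axes, in that order (R = Rz(yaw) Ry(pitch) Rx(roll)).
In Python, from plant import sensors, cams, r gives the robot as it stands.
- The arm moves only by the tool drive_tool, never from a script. Its argument "rows" is a list of rows, each an object of numbers: "fingers": the gripper's target within -1 to 1 (fully open at 1, half-way at 0, shut at -1); "x", "y", "z": the shift along the tool's x, y, z in m; "spin": the turn about the tool's z in rad. A call has 1 to 10 rows; each row is the pose to reach, as a shift and turn from the pose commanded when the call began, along the tool's axes at that moment; what a row does not reach only later rows make up. A row lasts 1/8 s, in which the tool goes at most 62.5 mm and 10.7 degrees, less where a joint would pass 70% of its speed; a pose out of reach is approached as far as the arm can. A call with a gripper value outside its range is refused whole. The fingers move at their own pace and stop on an object; "newtons" is the grip in N (left out, the last holds). Time passes only in rows, so rows that repeat a pose let the fingers close. It gives the time, the measured TCP pose, the force, the opening and the grip force at its end, in the units of the state.
- sensors.get_state(): the state, without advancing time (a new reading comes with each control period).
- cams.capture(name): name is "scene" or "top" or "wrist"; returns a dict with "pixels" (400x640x3 uint8, red, green, blue), "intrinsics" (3x3 intrinsics, pixels), "k1" (the pictures are not rectified: a ray, as slopes to the right and down, at radius r is drawn at 1 + k1 r^2 times it, then the intrinsics apply), "eye" and "orientation" of the camera in the world; the wrist camera has in their place "T_tool_cam" (4x4, takes a point from camera to tool coordinates, whose origin is the TCP and whose axes are the flange's). Camera axes: x right, y up, looking along -z (the intrinsics and any distortion apply to the point x, -y, -z); pixel columns grow to the right and rows downward; lengths in m; the calibration is good to about 2 mm. A picture is of the moment at which its call begins: read the wrist's pose just before it. There is no depth.
- r.close_job(): hands the job in; it is judged then, once.
The state is a dict: "time_s": time; "joints": joint angles; "qd": joint speeds; "joint_torque": joint torques, N m; "tcp_pos": TCP position; "eef_rot": TCP orientation; "contact_force": force on the tool from outside, world axes, zero at the start; "moment": the same for the moment, N m; "gripper_width": finger opening in m; "gripper_force": force on a finger pad.
Only numpy, scipy, OpenCV 4.12 (cv2) and the standard library are available. Lean on these libraries where they do the work, as an engineer would, in place of code of your own. Each camera call takes 0.05 s, during which the arm holds its last target. There are 200 camera calls.

## Working session

There is one attempt and no reset: what is moved stays moved. The work goes in short steps, Python scripts to look and compute and a tool call to move; the robot and the scene stay as the last step left them, time stands still between calls to the robot, and variables do not carry over. Pictures are saved under pics/ and viewed, at most 10 in all, crops included, and the job is handed in when it is done.

Besides the shell and the picture viewer there is one more tool, called after ">>>" by a JSON object that holds its "api" and its "payload". drive_tool: Moves the arm, as the interface text tells. Its arguments: {"type":"object","properties":{"rows":{"type":"array"},"newtons":{"type":"number"}},"required":["rows"]}

```bash
mkdir -p pics; ls; cat > h.py <<'E'
import numpy as np, cv2
from scipy.spatial.transform import Rotation as R
from plant import sensors, cams, r
def pose():
    s=sensors.get_state(); return np.array(s["tcp_pos"]), R.from_euler('xyz',s["eef_rot"],degrees=True).as_matrix()
def shot(name,fn):
    p,M=pose(); c=cams.capture(name); cv2.imwrite(f"pics/{fn}.png",c["pixels"][...,::-1])
    if name=="wrist":
        T=np.array(c["T_tool_cam"]); E=p+M@T[:3,3]; O=M@T[:3,:3]
    else:
        E=np.array(c["eye"]); O=np.array(c["orientation"])
        if O.shape!=(3,3): O=R.from_euler('xyz',O,degrees=True).as_matrix()
    np.savez(f"pics/{fn}.npz",E=E,O=O,K=c["intrinsics"],k1=c["k1"]); return c
def ray(fn,u,v):
    d=np.load(f"pics/{fn}.npz"); K=d["K"]; q=np.array([(u-K[0,2])/K[0,0],(v-K[1,2])/K[1,1]])
    s=q.copy()
    for _ in range(20): s=q/(1+d["k1"]*(s@s))
    return d["E"], d["O"]@np.array([s[0],-s[1],-1])
def at(fn,u,v,z):
    E,w=ray(fn,u,v); return E+w*(z-E[2])/w[2]
E
python3 - <<'E'
from h import *
s=sensors.get_state(); print(s, r.tip_reach)
for n in("scene","top","wrist"):
    c=shot(n,n+"0"); print(n,c.get("eye"),c.get("orientation"),c["k1"])
a=[cv2.imread(f"pics/{n}0.png") for n in("scene","top")]
cv2.imwrite("pics/both.png",np.vstack(a)[:, :])
E
```

```text
pics
{'time_s': 0.0, 'joints': array([ 8.49176437e+01,  2.05913066e+01,  6.33630558e-01, -2.12284883e-02,
       -7.01346022e+01, -1.65048153e+01]), 'qd': array([ 0.02341627,  0.0691779 ,  0.0053134 , -0.0159013 , -0.01224971,
        0.09326725]), 'joint_torque': array([-2.39096429e-03, -5.82713592e+01,  2.93059856e+01,  6.99760705e+00,
        6.95106952e-03, -1.64217281e-04]), 'tcp_pos': array([0.24821428, 0.62721576, 0.24461953]), 'eef_rot': array([ 1.79905854e+02, -7.08476660e-03, -2.15943955e+01]), 'contact_force': array([-1.10683781, -0.52558452,  0.59879467]), 'moment': array([-0.02517639, -0.00423431,  0.04053263]), 'gripper_force': 0.0, 'gripper_width': 0.08730321083823141} 0.019
scene [-0.0443175  -0.30974478  0.8597363 ] [ 39.28852879   0.483886   -52.24126274] -0.027614470378877848
top [0.22050055 0.08775629 1.39462905] [ 10.2764317    0.11311733 -89.18291061] -0.057924199756460105
wrist None None -0.04452724084823281
```

View pics/scene0.png

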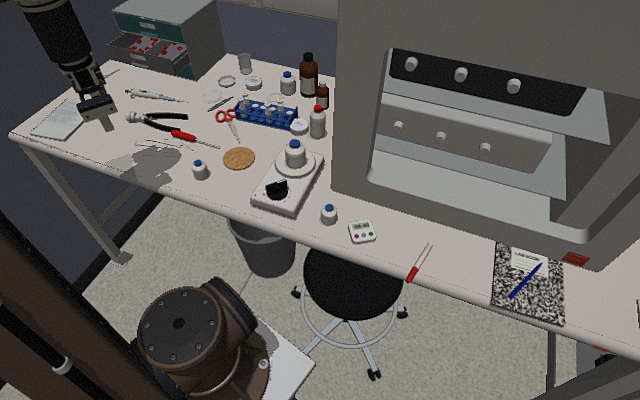

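View pics/top0.png

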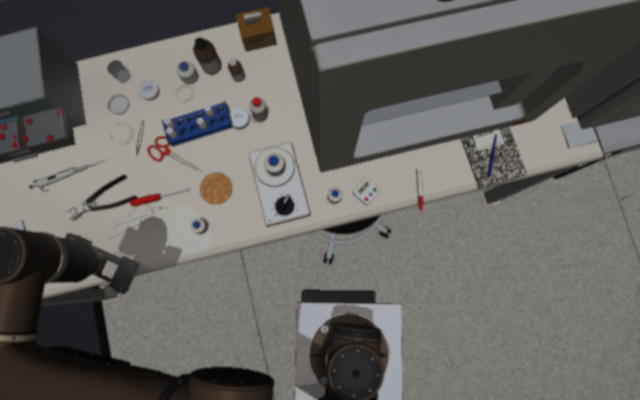

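The pictures show the stirrer with its knob at top(284,206) and scene(277,190). The mat is at top(216,188), the timer at top(367,191) and the marker at top(420,190).

Blue-capped jars: scene(295,153) on the plate, (200,170), (329,214) and (288,83). The one on the plate fits, since it stands on the stirrer and looks the largest. I'll confirm that in a crop.

```bash
python3 - <<'E'
from h import *
def ctr(m):
    n,l,st,c=cv2.connectedComponentsWithStats(m.astype(np.uint8)); i=1+np.argmax(st[1:,4]); return c[i],st[i]
for fn,roi in(("top0",{"mat":(195,165,238,208),"knob":(270,190,300,220),"cap":(262,150,288,175)}),("scene0",{"mat":(218,140,260,172),"knob":(262,175,292,202),"cap":(285,135,306,160)})):
    im=cv2.imread(f"pics/{fn}.png"); hsv=cv2.cvtColor(im,cv2.COLOR_BGR2HSV)
    for k,(a,b,c,d) in roi.items():
        h=hsv[b:d,a:c].astype(int)
        m={"mat":(h[...,0]<22)&(h[...,1]>90),"knob":h[...,2]<70,"cap":(h[...,0]>100)&(h[...,0]<125)&(h[...,1]>110)}[k]
        c_,s_=ctr(m); u,v=c_+[a,b]; print(fn,k,(u,v),s_[4],at(fn,u,v,{"mat":.006,"knob":.07,"cap":.13}[k]).round(3))
a=cv2.resize(cv2.imread("pics/scene0.png")[120:230,180:360],None,fx=4,fy=4,interpolation=cv2.INTER_CUBIC)
b=cv2.resize(cv2.imread("pics/top0.png")[140:230,240:320],None,fx=5,fy=5,interpolation=cv2.INTER_CUBIC)
o=np.zeros((600,800,3),np.uint8); a=cv2.resize(a,(480,293)); o[:293,:480]=a; o[:450,400+0:800]=0; o[:450,400:800]=b; o[300:593,0:400]=a[:, :400]; cv2.imwrite("pics/crop.png",o)
E
```

```text
top0 mat (np.float64(215.56774193548387), np.float64(187.99870967741936)) 775 [0.496 0.424 0.006]
top0 knob (np.float64(284.1464435146444), np.float64(206.05857740585773)) 239 [0.431 0.199 0.07 ]
top0 cap (np.float64(273.13793103448273), np.float64(160.5)) 58 [0.556 0.23  0.13 ]
scene0 mat (np.float64(238.42280701754385), np.float64(157.959649122807)) 570 [0.497 0.423 0.006]
scene0 knob (np.float64(277.0271903323263), np.float64(190.27794561933536)) 331 [0.43  0.192 0.07 ]
scene0 cap (np.float64(294.4347826086956), np.float64(143.46376811594203)) 69 [0.558 0.231 0.13 ]
```

View pics/crop.png

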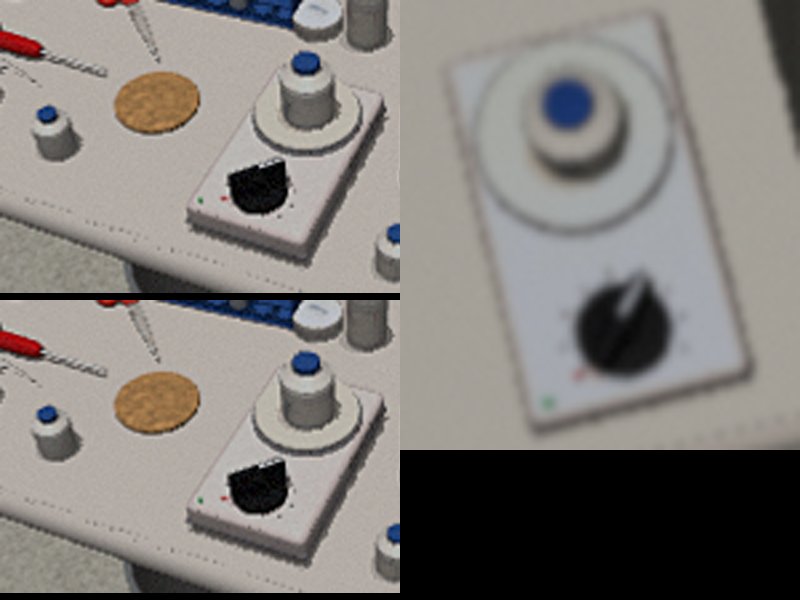

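Both views agree within a few mm and the heights fit: jar (0.557, 0.230), mat (0.497, 0.423), knob about (0.43, 0.197). The crop confirms the large jar stands on the plate. The knob's white line points about -28° in world axes, and the red tick is at about 135°. I'll move over the knob, turning on the way.

```bash
cat >> h.py <<'E'
def go(x,y,z,yaw=None):
    p,M=pose(); d=M.T@(np.array([x,y,z])-p); cur=np.degrees(np.arctan2(M[1,0],M[0,0]))
    print("pos",p.round(4),"yaw",round(cur,2),"shift",d.round(4), "spin",None if yaw is None else round(-np.radians(yaw-cur),3))
E
python3 - <<'E'
from h import *
go(.43,.197,.22,-208)
print(at("top0",320,168,0),at("scene0",335,187,0), at("top0",297,55,0))
E
```

```text
pos [0.2482 0.6273 0.2448] yaw -21.59 shift [0.3274 0.3332 0.0253] spin 3.253
[0.56744991 0.09405669 0.        ] [0.58939189 0.10447506 0.        ] [0.95916238 0.17720966 0.        ]
```

>>> {"api": "drive_tool", "payload": {"rows": [{"x": 0.04,"y": 0.042,"z": 0.0,"spin": 0.17},{"x": 0.08,"y": 0.083,"z": 0.005,"spin": 0.34},{"x": 0.12,"y": 0.125,"z": 0.01,"spin": 0.51},{"x": 0.16,"y": 0.167,"z": 0.015,"spin": 0.68},{"x": 0.2,"y": 0.208,"z": 0.02,"spin": 0.85},{"x": 0.24,"y": 0.25,"z": 0.025,"spin": 1.02},{"x": 0.28,"y": 0.29,"z": 0.025,"spin": 1.19},{"x": 0.31,"y": 0.32,"z": 0.025,"spin": 1.36},{"x": 0.327,"y": 0.333,"z": 0.025,"spin": 1.53},{"x": 0.327,"y": 0.333,"z": 0.025,"spin": 1.6}]}}

```text
invalid input
```

```bash
python3 - <<'E'
from h import *
shot("wrist","w1"); go(.43,.197,.22,-208)
E
```

```text
pos [0.2483 0.6274 0.245 ] yaw -21.59 shift [0.3273 0.3333 0.0254] spin 3.253
```

View pics/w1.png

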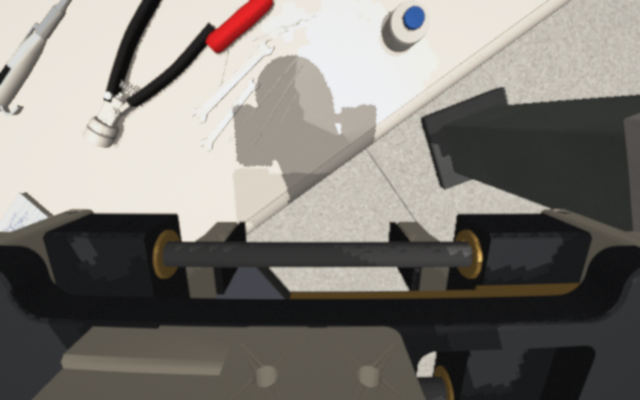

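The move was refused, so the wrist picture only shows the start view: the jaws are at rows 220-300 and the table is in the upper half. I'll resend with the fingers value in every row.

>>> {"api": "drive_tool", "payload": {"rows": [{"fingers": 1,"x": 0.04,"y": 0.042,"z": 0.0,"spin": 0.17},{"fingers": 1,"x": 0.08,"y": 0.083,"z": 0.005,"spin": 0.34},{"fingers": 1,"x": 0.12,"y": 0.125,"z": 0.01,"spin": 0.51},{"fingers": 1,"x": 0.16,"y": 0.167,"z": 0.015,"spin": 0.68},{"fingers": 1,"x": 0.2,"y": 0.208,"z": 0.02,"spin": 0.85},{"fingers": 1,"x": 0.24,"y": 0.25,"z": 0.025,"spin": 1.02},{"fingers": 1,"x": 0.28,"y": 0.29,"z": 0.025,"spin": 1.19},{"fingers": 1,"x": 0.31,"y": 0.32,"z": 0.025,"spin": 1.36},{"fingers": 1,"x": 0.327,"y": 0.333,"z": 0.025,"spin": 1.53},{"fingers": 1,"x": 0.327,"y": 0.333,"z": 0.025,"spin": 1.6}]}}

```text
time_s: 1.45
tcp_pos: [0.4303, 0.1962, 0.2206]
eef_rot: [180.0, 0.0, -113.6]
contact_force: [-0.1, 0.3, 0.9]
gripper_width: 0.0875
gripper_force: 0.0
```

```bash
python3 - <<'E'
from h import *
c=shot("wrist","w2"); go(.43,.197,.22,-208)
d=np.load("pics/w2.npz"); print(np.array(c["T_tool_cam"]).round(3), d["E"])
for P in [(.43,.197,.088),(.557,.23,.135)]:
    q=d["O"].T@(np.array(P)-d["E"]); s=np.array([q[0]/-q[2],-q[1]/-q[2]]); s*=1+d["k1"]*(s@s); print(d["K"][0,0]*s[0]+d["K"][0,2],d["K"][1,1]*s[1]+d["K"][1,2])
E
```

```text
pos [0.4302 0.1967 0.2206] yaw -113.71 shift [-0.0002  0.0003  0.0006] spin 1.646
[[-0.     0.967  0.254  0.068]
 [ 1.     0.    -0.     0.002]
 [-0.001  0.254 -0.967 -0.139]
 [ 0.     0.     0.     1.   ]] [0.40121201 0.13486648 0.35998015]
315.4529855026921 191.3821703003875
205.53401628846092 287.45392425045725
```

View pics/w2.png

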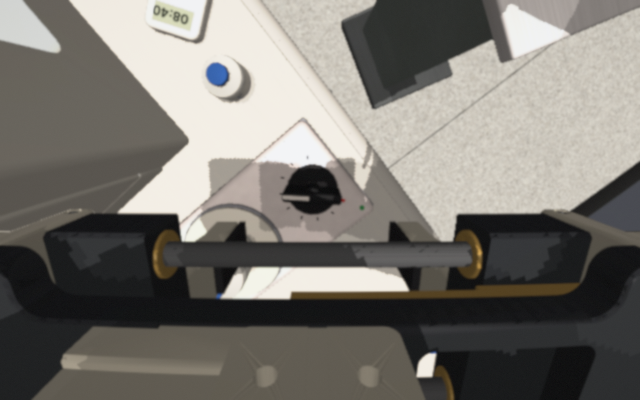

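The knob is at (312,190), its white line runs left to about (283,198), and the red tick is at (342,200). Next I'll get the line's direction and the axis.

```bash
python3 - <<'E'
from h import *
g=cv2.imread("pics/w2.png"); hsv=cv2.cvtColor(g,cv2.COLOR_BGR2HSV)
a,b,c,d=270,150,360,235
v=cv2.cvtColor(g,cv2.COLOR_BGR2GRAY)[b:d,a:c]
n,l,st,ce=cv2.connectedComponentsWithStats((v<60).astype(np.uint8)); 
i=[j for j in range(1,n) if abs(ce[j]-[42,40]).max()<12 and st[j,4]>300][0]; print(st[i]+[a,b,0,0,0],ce[i]+[a,b])
cn=max(cv2.findContours((l==i).astype(np.uint8),0,2)[0],key=cv2.contourArea)
cc,rad=cv2.minEnclosingCircle(cn); print("circ",cc[0]+a,cc[1]+b,rad)
print("centre z.05",at("w2",*(ce[i]+[a,b]),.053))
h=hsv[b:d,a:c]; red=((h[...,0]<8)|(h[...,0]>172))&(h[...,1]>120)&(h[...,2]>80)
y,x=np.nonzero(red); print("red",x.mean()+a,y.mean()+b,at("w2",x.mean()+a,y.mean()+b,.045))
cv2.imwrite("pics/k.png",cv2.resize(g[b:d,a:c],None,fx=7,fy=7,interpolation=cv2.INTER_CUBIC))
E
```

```text
[ 283  166   59   48 1866] [313.42926045 189.22025723]
circ 312.2314643859863 194.5821647644043 29.27434730529785
centre z.05 [0.43480157 0.2017268  0.053     ]
red 342.3333333333333 199.66666666666666 [0.40937727 0.22892079 0.045     ]
```

View pics/k.png

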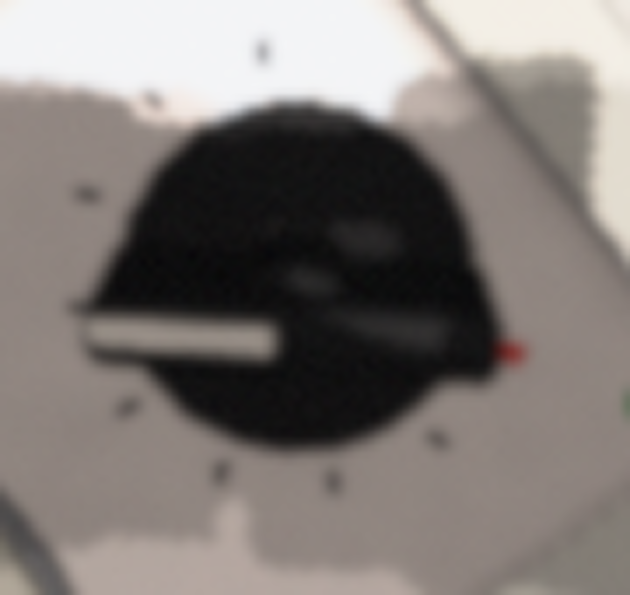

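```bash
python3 - <<'E'
from h import *
f=lambda X,Y,z:at("w2",270+X/7,150+Y/7,z)
a,b=f(88,332,.088),f(278,340,.088); e1,e2=f(85,335,.088),f(497,350,.088)
print(a,b,np.degrees(np.arctan2(*(a-b)[1::-1])),np.linalg.norm(a-b)); print("wing",(e1+e2)/2,np.linalg.norm(e1-e2),np.degrees(np.arctan2(*(e1-e2)[1::-1])))
# skirt: far (top) & near (bottom) edges at z .053
s1,s2=f(300,100,.053),f(300,447,.053); print("skirt",(s1+s2)/2,np.linalg.norm(s1-s2), f(300,447,.045))
E
```

```text
[0.4634101  0.18934129 0.088     ] [0.4384399  0.20159518 0.088     ] -26.13905760001848 0.027814903963971006
wing [0.43683022 0.20271845 0.088     ] 0.06037822533372448 -25.80602419425675
skirt [0.43560839 0.201926   0.053     ] 0.05849444315345678 [0.44864022 0.23111982 0.045     ]
```

Axis (0.436, 0.202), wing 60 mm long at -26°, red tick at 135°. That makes a turn of 161° anticlockwise. I'll spin to yaw -206 and pinch the wing.

>>> {"api": "drive_tool", "payload": {"rows": [{"fingers": 1,"x": -0.007,"y": 0.003,"z": 0,"spin": 0.17},{"fingers": 1,"x": -0.007,"y": 0.003,"z": 0,"spin": 0.34},{"fingers": 1,"x": -0.007,"y": 0.003,"z": 0,"spin": 0.51},{"fingers": 1,"x": -0.007,"y": 0.003,"z": 0,"spin": 0.68},{"fingers": 1,"x": -0.007,"y": 0.003,"z": 0,"spin": 0.85},{"fingers": 1,"x": -0.007,"y": 0.003,"z": 0,"spin": 1.02},{"fingers": 1,"x": -0.007,"y": 0.003,"z": 0.01,"spin": 1.19},{"fingers": 1,"x": -0.007,"y": 0.003,"z": 0.03,"spin": 1.36},{"fingers": 1,"x": -0.007,"y": 0.003,"z": 0.05,"spin": 1.53},{"fingers": 1,"x": -0.007,"y": 0.003,"z": 0.06,"spin": 1.61}]}}

```text
time_s: 2.75
tcp_pos: [0.4294, 0.2051, 0.1595]
eef_rot: [-179.9, -0.0, 154.4]
contact_force: [0.4, 0.8, 0.7]
gripper_width: 0.0875
gripper_force: 0.0
```

```bash
python3 - <<'E'
from h import *
go(.436,.202,.079,-206)
E
```

```text
pos [0.4294 0.2051 0.1595] yaw 154.36 shift [-0.0073  0.0002  0.0805] spin 6.29
```

>>> {"api": "drive_tool", "payload": {"rows": [{"fingers": 1,"x": -0.007,"y": 0,"z": 0.02,"spin": 0},{"fingers": 1,"x": -0.007,"y": 0,"z": 0.05,"spin": 0},{"fingers": 1,"x": -0.007,"y": 0,"z": 0.08,"spin": 0},{"fingers": 0,"x": -0.007,"y": 0,"z": 0.08,"spin": 0},{"fingers": -1,"x": -0.007,"y": 0,"z": 0.08,"spin": 0},{"fingers": -1,"x": -0.007,"y": 0,"z": 0.08,"spin": 0},{"fingers": -1,"x": -0.007,"y": 0,"z": 0.08,"spin": 0},{"fingers": -1,"x": -0.007,"y": 0,"z": 0.08,"spin": 0},{"fingers": -1,"x": -0.007,"y": 0,"z": 0.08,"spin": 0}], "newtons": 15}}

```text
time_s: 3.88
tcp_pos: [0.4363, 0.2023, 0.0808]
eef_rot: [180.0, 0.0, 154.5]
contact_force: [-0.0, 0.3, 0.2]
gripper_width: 0.0331
gripper_force: 0.0
```

>>> {"api": "drive_tool", "payload": {"rows": [{"fingers": -1,"x": 0,"y": 0,"z": 0,"spin": 0},{"fingers": -1,"x": 0,"y": 0,"z": 0,"spin": 0},{"fingers": -1,"x": 0,"y": 0,"z": 0,"spin": 0},{"fingers": -1,"x": 0,"y": 0,"z": 0,"spin": 0}], "newtons": 15}}

```text
time_s: 4.38
tcp_pos: [0.4362, 0.2021, 0.0805]
eef_rot: [-180.0, -0.0, 154.5]
contact_force: [-1.4, -1.4, 0.8]
gripper_width: 0.0194
gripper_force: 15.0
```

>>> {"api": "drive_tool", "payload": {"rows": [{"fingers": -1,"x": 0,"y": 0,"z": 0,"spin": 0},{"fingers": -1,"x": 0,"y": 0,"z": 0,"spin": 0}]}}

```text
time_s: 4.62
tcp_pos: [0.4362, 0.2021, 0.0805]
eef_rot: [-180.0, -0.0, 154.5]
contact_force: [-1.2, -1.0, 2.0]
gripper_width: 0.0194
gripper_force: 15.0
```

```bash
python3 - <<'E'
from h import *
shot("wrist","w3"); s=sensors.get_state(); print(s["moment"],s["contact_force"],s["gripper_width"])
E
```

```text
[-0.59582704  0.0556088   0.0282457 ] [-1.16839889 -1.31013505  2.14444588] 0.019406594170818522
```

View pics/w3.png

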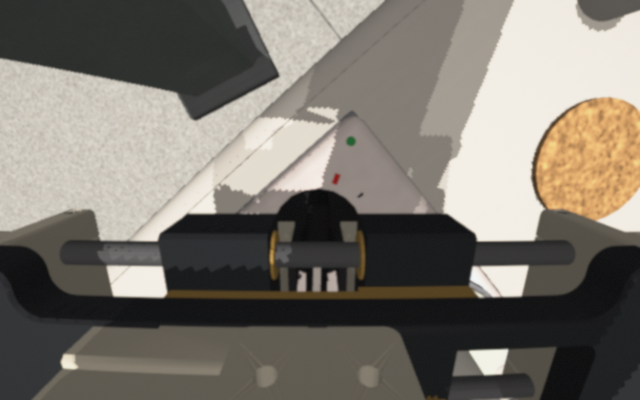

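The jaws are centred on the wing (black knob at about (318,215)) and lined up with it. Now I turn it anticlockwise.

>>> {"api": "drive_tool", "payload": {"rows": [{"fingers": -1,"x": 0,"y": 0,"z": 0,"spin": -0.14},{"fingers": -1,"x": 0,"y": 0,"z": 0,"spin": -0.28},{"fingers": -1,"x": 0,"y": 0,"z": 0,"spin": -0.42},{"fingers": -1,"x": 0,"y": 0,"z": 0,"spin": -0.56},{"fingers": -1,"x": 0,"y": 0,"z": 0,"spin": -0.7},{"fingers": -1,"x": 0,"y": 0,"z": 0,"spin": -0.84},{"fingers": -1,"x": 0,"y": 0,"z": 0,"spin": -0.98},{"fingers": -1,"x": 0,"y": 0,"z": 0,"spin": -1.12},{"fingers": -1,"x": 0,"y": 0,"z": 0,"spin": -1.26},{"fingers": -1,"x": 0,"y": 0,"z": 0,"spin": -1.4}]}}

```text
time_s: 5.92
tcp_pos: [0.4368, 0.1991, 0.0806]
eef_rot: [-179.8, -0.3, -125.0]
contact_force: [13.4, -19.1, 1.3]
gripper_width: 0.0194
gripper_force: 15.0
```

>>> {"api": "drive_tool", "payload": {"rows": [{"fingers": -1,"x": 0,"y": 0,"z": 0,"spin": -0.14},{"fingers": -1,"x": 0,"y": 0,"z": 0,"spin": -0.28},{"fingers": -1,"x": 0,"y": 0,"z": 0,"spin": -0.42},{"fingers": -1,"x": 0,"y": 0,"z": 0,"spin": -0.56},{"fingers": -1,"x": 0,"y": 0,"z": 0,"spin": -0.7},{"fingers": -1,"x": 0,"y": 0,"z": 0,"spin": -0.84},{"fingers": -1,"x": 0,"y": 0,"z": 0,"spin": -0.98},{"fingers": -1,"x": 0,"y": 0,"z": 0,"spin": -1.12},{"fingers": -1,"x": 0,"y": 0,"z": 0,"spin": -1.26},{"fingers": -1,"x": 0,"y": 0,"z": 0,"spin": -1.34}]}}

```text
time_s: 7.18
tcp_pos: [0.4381, 0.2014, 0.0808]
eef_rot: [-179.9, -0.1, -48.3]
contact_force: [10.9, -7.8, -1.8]
gripper_width: 0.0193
gripper_force: 15.0
```

```bash
python3 - <<'E'
from h import *
s=sensors.get_state(); print(s["moment"],s["contact_force"],s["gripper_width"],s["eef_rot"],s["joints"])
E
```

```text
[-3.08827874 -4.26969766 -0.13700295] [10.91681225 -7.83413387 -1.78253738] 0.019325357372509563 [-1.79934952e+02 -1.35352231e-01 -4.83059963e+01] [ 48.24468229  12.75872548 -35.55028559   0.21353647 -41.64200423
  -6.71011942]
```

>>> {"api": "drive_tool", "payload": {"rows": [{"fingers": -1,"x": 0,"y": 0,"z": 0,"spin": -0.05},{"fingers": -1,"x": 0,"y": 0,"z": 0,"spin": -0.1},{"fingers": -1,"x": 0,"y": 0,"z": 0,"spin": -0.15},{"fingers": -1,"x": 0,"y": 0,"z": 0,"spin": -0.15}]}}

```text
time_s: 7.68
tcp_pos: [0.4371, 0.2022, 0.0808]
eef_rot: [-180.0, -0.1, -39.9]
contact_force: [5.5, -4.0, -0.1]
gripper_width: 0.0196
gripper_force: 15.0
```

```bash
python3 - <<'E'
from h import *
s=sensors.get_state(); print(s["moment"],s["contact_force"],s["gripper_width"],s["eef_rot"])
E
```

```text
[-1.53085261 -1.9019044  -0.07537257] [ 5.51415602 -4.04074876 -0.12297907] 0.01957961632271859 [-1.79950539e+02 -5.65227208e-02 -3.98781115e+01]
```

>>> {"api": "drive_tool", "payload": {"rows": [{"fingers": -1,"x": 0,"y": 0,"z": 0,"spin": -0.07},{"fingers": -1,"x": 0,"y": 0,"z": 0,"spin": -0.14},{"fingers": -1,"x": 0,"y": 0,"z": 0,"spin": -0.14}]}}

```text
time_s: 8.05
tcp_pos: [0.4363, 0.2023, 0.0806]
eef_rot: [-180.0, -0.0, -31.9]
contact_force: [-0.1, -1.3, 3.6]
gripper_width: 0.0193
gripper_force: 15.0
```

```bash
python3 - <<'E'
from h import *
s=sensors.get_state(); print(s["moment"],s["contact_force"],s["gripper_width"],s["eef_rot"])
shot("wrist","w4"); g=cv2.imread("pics/w4.png")
cv2.imwrite("pics/w4c.png",cv2.resize(g[130:310,200:440],None,fx=3,fy=3,interpolation=cv2.INTER_CUBIC))
E
```

```text
[-0.39222665  0.1498091  -0.16070764] [-0.1405519  -1.29571625  3.5528263 ] 0.01933393858625338 [-1.79984470e+02 -1.12855868e-03 -3.19412955e+01]
```

>>> {"api": "drive_tool", "payload": {"rows": [{"fingers": 0,"x": 0,"y": 0,"z": 0,"spin": 0},{"fingers": 1,"x": 0,"y": 0,"z": 0,"spin": 0},{"fingers": 1,"x": 0,"y": 0,"z": 0,"spin": 0},{"fingers": 1,"x": 0,"y": 0,"z": 0,"spin": 0},{"fingers": 1,"x": 0,"y": 0,"z": -0.04,"spin": 0},{"fingers": 1,"x": 0,"y": 0,"z": -0.09,"spin": 0},{"fingers": 1,"x": 0,"y": 0,"z": -0.14,"spin": 0},{"fingers": 1,"x": 0,"y": 0,"z": -0.14,"spin": 0}]}}

```text
time_s: 9.1
tcp_pos: [0.438, 0.2037, 0.2247]
eef_rot: [-179.6, -0.1, -31.9]
contact_force: [-0.5, 0.3, -1.4]
gripper_width: 0.0869
gripper_force: 0.0
```

```bash
python3 - <<'E'
from h import *
shot("wrist","w5"); shot("top","t5"); shot("scene","s5")
g=cv2.imread("pics/w5.png"); go(.436,.202,.22)
a=cv2.resize(g[140:250,250:390],None,fx=5.7,fy=5.4,interpolation=cv2.INTER_CUBIC)
cv2.imwrite("pics/w5c.png",a[:600,:800]); print(a.shape)
E
```

```text
pos [0.4357 0.202  0.2199] yaw -31.92 shift [ 0.0002 -0.0002 -0.0001] spin None
(594, 798, 3)
```

View pics/w5c.png

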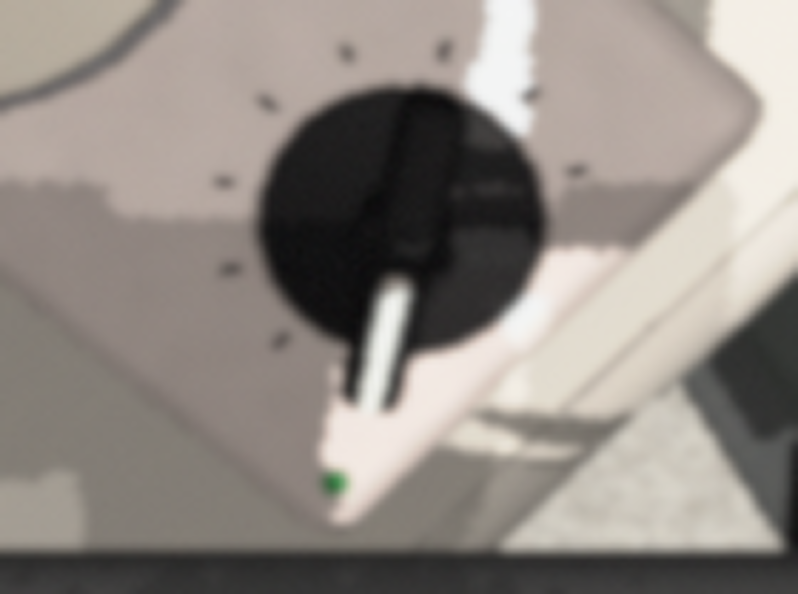

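The white line now runs from (398,280) to (370,408) in the crop, covering the red tick. I'll check its angle.

```bash
python3 - <<'E'
from h import *
f=lambda X,Y,z:at("w5",250+X/5.7,140+Y/5.4,z)
a,b=f(370,408,.088),f(398,280,.088); print(a,b,np.degrees(np.arctan2(*(a-b)[1::-1])))
a=f(333,483,.045);print("green",a)
s=[f(262,220,.053),f(545,220,.053)]; print((s[0]+s[1])/2, np.linalg.norm(s[0]-s[1]))
# plate/stirrer yaw from jar & ticks in w2: tick positions about axis
for X,Y in((262,52),(153,98),(87,193),(75,307),(127,407),(221,474),(334,482),(437,437),(510,352)):
    q=at("w2",270+X/7,150+Y/7,.045)-[.436,.202,0]; print(np.degrees(np.arctan2(q[1],q[0])).round(1),np.linalg.norm(q[:2]).round(4))
E
```

```text
[0.41456904 0.22219063 0.088     ] [0.43379887 0.20418624 0.088     ] 136.88502044424754
green [0.39120182 0.24708572 0.045     ]
[0.43695528 0.20088767 0.053     ] 0.05720578708859986
-104.4 0.0366
-73.9 0.0372
-43.6 0.0374
-13.4 0.0384
16.1 0.0384
46.1 0.0391
75.2 0.0386
104.7 0.0381
134.0 0.0387
```

Axis ticks sit at 30° steps ending at 134°, and the line measures 137°. The gripper slipped 13° past the wing, so the knob is hard on the stop: off. Now I'll go above the jar at yaw 90, so the camera is away from the hood.

```bash
python3 - <<'E'
from h import *
go(.557,.230,.28,90)
E
```

```text
pos [0.4357 0.202  0.2199] yaw -31.92 shift [ 0.0881 -0.0879 -0.0602] spin -2.128
```

>>> {"api": "drive_tool", "payload": {"rows": [{"fingers": 1,"x": 0,"y": 0,"z": -0.03,"spin": -0.16},{"fingers": 1,"x": 0,"y": 0,"z": -0.06,"spin": -0.32},{"fingers": 1,"x": 0.01,"y": -0.01,"z": -0.06,"spin": -0.48},{"fingers": 1,"x": 0.02,"y": -0.02,"z": -0.06,"spin": -0.64},{"fingers": 1,"x": 0.03,"y": -0.03,"z": -0.06,"spin": -0.8},{"fingers": 1,"x": 0.04,"y": -0.04,"z": -0.06,"spin": -0.96},{"fingers": 1,"x": 0.05,"y": -0.05,"z": -0.06,"spin": -1.12},{"fingers": 1,"x": 0.065,"y": -0.065,"z": -0.06,"spin": -1.28},{"fingers": 1,"x": 0.08,"y": -0.08,"z": -0.06,"spin": -1.44},{"fingers": 1,"x": 0.088,"y": -0.088,"z": -0.06,"spin": -1.6}]}}

```text
time_s: 10.5
tcp_pos: [0.5578, 0.2303, 0.278]
eef_rot: [-179.9, 0.2, 60.1]
contact_force: [0.7, 0.0, 0.5]
gripper_width: 0.0877
gripper_force: 0.0
```

>>> {"api": "drive_tool", "payload": {"rows": [{"fingers": 1,"x": 0,"y": 0,"z": 0,"spin": -0.16},{"fingers": 1,"x": 0,"y": 0,"z": 0,"spin": -0.32},{"fingers": 1,"x": 0,"y": 0,"z": 0,"spin": -0.48},{"fingers": 1,"x": 0,"y": 0,"z": 0,"spin": -0.53},{"fingers": 1,"x": 0,"y": 0,"z": 0,"spin": -0.53}]}}

```text
time_s: 11.12
tcp_pos: [0.557, 0.2302, 0.2787]
eef_rot: [-179.9, 0.1, 90.1]
contact_force: [0.3, 0.3, -0.9]
gripper_width: 0.0872
gripper_force: 0.0
```

```bash
python3 - <<'E'
from h import *
shot("wrist","w6"); print(sensors.get_state()["joints"].round(1))
g=cv2.imread("pics/w6.png"); hsv=cv2.cvtColor(g,cv2.COLOR_BGR2HSV).astype(int)
m=(hsv[...,0]>100)&(hsv[...,0]<125)&(hsv[...,1]>110)&(hsv[...,2]>60)
n,l,st,ce=cv2.connectedComponentsWithStats(m.astype(np.uint8))
for j in range(1,n):
    if st[j,4]>80:
        x,y,w,h=st[j,:4]
        print(st[j],ce[j].round(1),at("w6",*ce[j],.135).round(4), "w",np.linalg.norm(at("w6",x,y+h/2,.135)-at("w6",x+w,y+h/2,.135)).round(4))
go(.557,.230,.093,90)
E
```

```text
[ 41.   12.8  -5.8  -0.  -71.6 139.1]
[ 408    0   85   62 3342] [445.8  26.6] [0.675  0.3876 0.135 ] w 0.0816
[306 174  26  27 535] [318.8 187.1] [0.5565 0.2328 0.135 ] w 0.0274
[259 288  13  12 137] [265.  293.7] [0.4934 0.1032 0.135 ] w 0.0154
pos [0.5571 0.2303 0.279 ] yaw 90.06 shift [0.     0.0003 0.186 ] spin 0.001
```

View pics/w6.png

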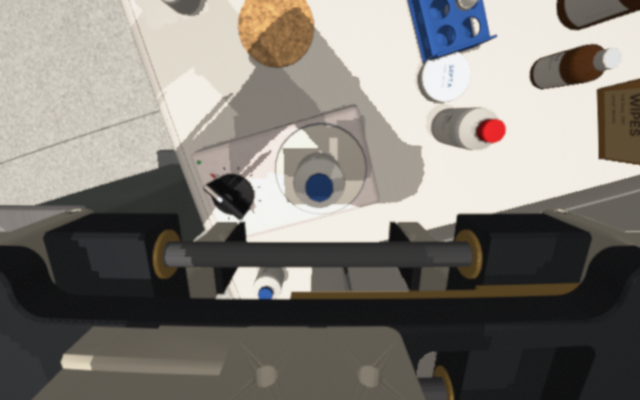

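The jar (cap at (319,187)) still stands centred on the plate, at (0.5565, 0.232). The mat is at (275,25). Descend and grip.

>>> {"api": "drive_tool", "payload": {"rows": [{"fingers": 1,"x": 0.002,"y": 0,"z": 0.04,"spin": 0},{"fingers": 1,"x": 0.002,"y": 0,"z": 0.08,"spin": 0},{"fingers": 1,"x": 0.002,"y": 0,"z": 0.12,"spin": 0},{"fingers": 1,"x": 0.002,"y": 0,"z": 0.15,"spin": 0},{"fingers": 1,"x": 0.002,"y": 0,"z": 0.175,"spin": 0},{"fingers": 1,"x": 0.002,"y": 0,"z": 0.186,"spin": 0},{"fingers": 0,"x": 0.002,"y": 0,"z": 0.186,"spin": 0},{"fingers": -1,"x": 0.002,"y": 0,"z": 0.186,"spin": 0},{"fingers": -1,"x": 0.002,"y": 0,"z": 0.186,"spin": 0},{"fingers": -1,"x": 0.002,"y": 0,"z": 0.186,"spin": 0}], "newtons": 15}}

```text
time_s: 12.42
tcp_pos: [0.5579, 0.2328, 0.0955]
eef_rot: [179.9, -0.1, 90.1]
contact_force: [-1.1, 0.5, 2.7]
gripper_width: 0.0582
gripper_force: 15.0
```

>>> {"api": "drive_tool", "payload": {"rows": [{"fingers": -1,"x": 0,"y": 0,"z": 0,"spin": 0},{"fingers": -1,"x": 0,"y": 0,"z": 0,"spin": 0},{"fingers": -1,"x": 0,"y": 0,"z": 0,"spin": 0}], "newtons": 15}}

```text
time_s: 12.8
tcp_pos: [0.5579, 0.2328, 0.0955]
eef_rot: [179.9, -0.0, 90.2]
contact_force: [-1.6, -0.3, 6.2]
gripper_width: 0.0583
gripper_force: 15.1
```

>>> {"api": "drive_tool", "payload": {"rows": [{"fingers": -1,"x": 0,"y": 0,"z": -0.01,"spin": 0},{"fingers": -1,"x": 0,"y": 0,"z": -0.03,"spin": 0},{"fingers": -1,"x": 0,"y": 0,"z": -0.055,"spin": 0},{"fingers": -1,"x": 0,"y": 0,"z": -0.08,"spin": 0},{"fingers": -1,"x": 0,"y": 0,"z": -0.08,"spin": 0}], "newtons": 20}}

```text
time_s: 13.42
tcp_pos: [0.5583, 0.233, 0.1768]
eef_rot: [179.8, -0.1, 90.1]
contact_force: [0.3, -0.8, -2.1]
gripper_width: 0.0581
gripper_force: 20.0
```

```bash
python3 - <<'E'
from h import *
print(at("w6",275,25,.006))
shot("wrist","w7"); shot("scene","s7"); go(.4965,.4235,.175,90); print(sensors.get_state()["joints"].round(1))
g=cv2.imread("pics/w7.png"); s=cv2.imread("pics/s7.png")[90:230,170:360]
cv2.imwrite("pics/c7.png",np.hstack([cv2.resize(s,(400,295)),cv2.resize(g,(400,295))]))
hsv=cv2.cvtColor(g,cv2.COLOR_BGR2HSV); m=((hsv[...,0]<22)&(hsv[...,1]>90))[:,:380].astype(np.uint8)
n,l,st,ce=cv2.connectedComponentsWithStats(m); i=1+np.argmax(st[1:,4]); print(st[i],ce[i],at("w7",*ce[i],.006))
E
```

```text
[0.49717632 0.42763128 0.006     ]
pos [0.5569 0.2323 0.1742] yaw 90.12 shift [ 0.1914 -0.06   -0.0007] spin 0.002
[ 41.2  17.  -14.2  -0.  -58.7 139. ]
[ 209    0  101   52 4064] [259.81791339  21.49114173] [0.49818565 0.40292537 0.006     ]
```

View pics/c7.png

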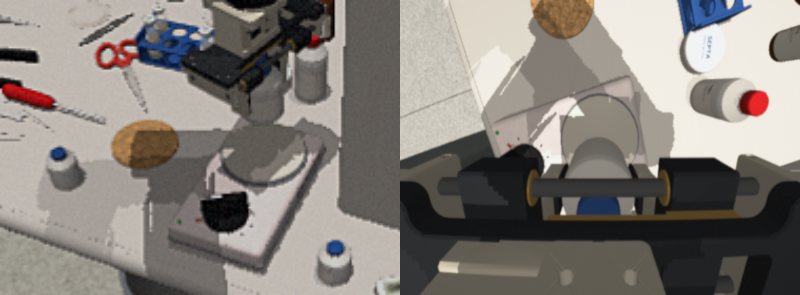

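The jar is lifted clear and held upright, and the mat is at scene-crop (145,145). Before descending I'll check the small jar beside the mat numerically.

```bash
python3 - <<'E'
from h import *
print(at("top0",198,224,.05),at("scene0",198,162,.05),at("scene0",200,178,.0))
go(.497,.425,.175,90)
E
```

```text
[0.37584105 0.46098289 0.05      ] [0.38188276 0.47172677 0.05      ] [ 3.64670085e-01  4.60919887e-01 -1.11022302e-16]
pos [0.5569 0.2323 0.1742] yaw 90.12 shift [ 0.1928 -0.0595 -0.0007] spin 0.002
```

>>> {"api": "drive_tool", "payload": {"rows": [{"fingers": -1,"x": 0.025,"y": -0.008,"z": 0,"spin": 0},{"fingers": -1,"x": 0.06,"y": -0.019,"z": 0,"spin": 0},{"fingers": -1,"x": 0.095,"y": -0.03,"z": 0,"spin": 0},{"fingers": -1,"x": 0.13,"y": -0.04,"z": 0,"spin": 0},{"fingers": -1,"x": 0.16,"y": -0.05,"z": 0,"spin": 0},{"fingers": -1,"x": 0.183,"y": -0.057,"z": 0,"spin": 0},{"fingers": -1,"x": 0.193,"y": -0.06,"z": 0,"spin": 0},{"fingers": -1,"x": 0.193,"y": -0.06,"z": 0,"spin": 0}]}}

```text
time_s: 14.52
tcp_pos: [0.4968, 0.4253, 0.174]
eef_rot: [-180.0, 0.0, 90.2]
contact_force: [-0.9, -0.2, -1.6]
gripper_width: 0.0583
gripper_force: 20.0
```

```bash
python3 - <<'E'
from h import *
go(.497,.425,.052,90); s=sensors.get_state(); print(s["gripper_width"],s["contact_force"])
E
```

```text
pos [0.4968 0.4253 0.174 ] yaw 90.17 shift [-0.0002  0.0003  0.122 ] spin 0.003
0.058253939772433684 [-0.86953535 -0.20278919 -1.6300678 ]
```

>>> {"api": "drive_tool", "payload": {"rows": [{"fingers": -1,"x": 0,"y": 0,"z": 0.025,"spin": 0},{"fingers": -1,"x": 0,"y": 0,"z": 0.05,"spin": 0},{"fingers": -1,"x": 0,"y": 0,"z": 0.075,"spin": 0},{"fingers": -1,"x": 0,"y": 0,"z": 0.095,"spin": 0},{"fingers": -1,"x": 0,"y": 0,"z": 0.11,"spin": 0},{"fingers": -1,"x": 0,"y": 0,"z": 0.118,"spin": 0},{"fingers": -1,"x": 0,"y": 0,"z": 0.122,"spin": 0},{"fingers": -1,"x": 0,"y": 0,"z": 0.122,"spin": 0}]}}

```text
time_s: 15.52
tcp_pos: [0.4971, 0.4254, 0.0528]
eef_rot: [180.0, -0.0, 90.1]
contact_force: [-0.5, -0.8, -1.4]
gripper_width: 0.0582
gripper_force: 20.0
```

>>> {"api": "drive_tool", "payload": {"rows": [{"fingers": -1,"x": 0,"y": 0,"z": 0.001,"spin": 0},{"fingers": -1,"x": 0,"y": 0,"z": 0.003,"spin": 0},{"fingers": -1,"x": 0,"y": 0,"z": 0.003,"spin": 0}]}}

```text
time_s: 15.9
tcp_pos: [0.4969, 0.4253, 0.0496]
eef_rot: [-180.0, -0.0, 90.1]
contact_force: [-0.3, 0.5, -1.0]
gripper_width: 0.0582
gripper_force: 20.0
```

>>> {"api": "drive_tool", "payload": {"rows": [{"fingers": -1,"x": 0,"y": 0,"z": 0.001,"spin": 0},{"fingers": -1,"x": 0,"y": 0,"z": 0.002,"spin": 0},{"fingers": -1,"x": 0,"y": 0,"z": 0.002,"spin": 0}]}}

```text
time_s: 16.27
tcp_pos: [0.4969, 0.4253, 0.0474]
eef_rot: [-180.0, 0.0, 90.1]
contact_force: [0.0, 0.1, -1.8]
gripper_width: 0.0579
gripper_force: 20.0
```

>>> {"api": "drive_tool", "payload": {"rows": [{"fingers": -1,"x": 0,"y": 0,"z": 0.001,"spin": 0},{"fingers": -1,"x": 0,"y": 0,"z": 0.001,"spin": 0},{"fingers": -1,"x": 0,"y": 0,"z": 0.001,"spin": 0}]}}

```text
time_s: 16.65
tcp_pos: [0.497, 0.4254, 0.0466]
eef_rot: [180.0, -0.0, 90.1]
contact_force: [-0.2, 0.5, -0.6]
gripper_width: 0.0579
gripper_force: 20.0
```

>>> {"api": "drive_tool", "payload": {"rows": [{"fingers": -1,"x": 0,"y": 0,"z": 0.001,"spin": 0},{"fingers": -1,"x": 0,"y": 0,"z": 0.001,"spin": 0}]}}

```text
time_s: 16.9
tcp_pos: [0.4971, 0.4254, 0.0466]
eef_rot: [180.0, -0.0, 90.2]
contact_force: [-2.8, -1.3, 6.1]
gripper_width: 0.058
gripper_force: 20.1
```

>>> {"api": "drive_tool", "payload": {"rows": [{"fingers": -1,"x": 0,"y": 0,"z": 0.001,"spin": 0},{"fingers": -1,"x": 0,"y": 0,"z": 0.001,"spin": 0}]}}

```text
time_s: 17.15
tcp_pos: [0.497, 0.4254, 0.0465]
eef_rot: [180.0, -0.0, 90.2]
contact_force: [-5.7, -3.3, 13.7]
gripper_width: 0.0584
gripper_force: 20.1
```

Contact came at TCP z 0.0465, exactly as predicted for the jar standing on the mat. I'll relax, open and retreat.

>>> {"api": "drive_tool", "payload": {"rows": [{"fingers": -1,"x": 0,"y": 0,"z": -0.002,"spin": 0},{"fingers": -1,"x": 0,"y": 0,"z": -0.002,"spin": 0},{"fingers": 0.6,"x": 0,"y": 0,"z": -0.002,"spin": 0},{"fingers": 1,"x": 0,"y": 0,"z": -0.002,"spin": 0},{"fingers": 1,"x": 0,"y": 0,"z": -0.002,"spin": 0},{"fingers": 1,"x": 0,"y": 0,"z": -0.002,"spin": 0},{"fingers": 1,"x": 0,"y": 0,"z": -0.002,"spin": 0}]}}

```text
time_s: 18.02
tcp_pos: [0.497, 0.4253, 0.0465]
eef_rot: [180.0, 0.0, 90.1]
contact_force: [0.4, 0.2, -0.6]
gripper_width: 0.0873
gripper_force: 0.0
```

>>> {"api": "drive_tool", "payload": {"rows": [{"fingers": 1,"x": 0,"y": 0,"z": -0.02,"spin": 0},{"fingers": 1,"x": 0,"y": 0,"z": -0.05,"spin": 0},{"fingers": 1,"x": 0,"y": 0,"z": -0.1,"spin": 0},{"fingers": 1,"x": 0,"y": 0,"z": -0.15,"spin": 0},{"fingers": 1,"x": 0,"y": 0,"z": -0.19,"spin": 0},{"fingers": 1,"x": 0,"y": 0,"z": -0.2,"spin": 0},{"fingers": 1,"x": 0,"y": 0,"z": -0.2,"spin": 0}]}}

```text
time_s: 18.9
tcp_pos: [0.4969, 0.4254, 0.2469]
eef_rot: [180.0, -0.1, 90.1]
contact_force: [-0.7, -0.6, -1.7]
gripper_width: 0.0879
gripper_force: 0.0
```

```bash
python3 - <<'E'
from h import *
print(pose()[0])
for n in("scene","top","wrist"):
    fn=n+"9"; shot(n,fn); g=cv2.imread(f"pics/{fn}.png"); h=cv2.cvtColor(g,cv2.COLOR_BGR2HSV).astype(int)
    for k,m,z in(("cap",(h[...,0]>100)&(h[...,0]<125)&(h[...,1]>110)&(h[...,2]>50),.086),("mat",(h[...,0]>5)&(h[...,0]<22)&(h[...,1]>90)&(h[...,2]>60),.006)):
        N,l,st,ce=cv2.connectedComponentsWithStats(m.astype(np.uint8))
        for j in range(1,N):
            P=at(fn,*ce[j],z)
            if st[j,4]>15 and np.linalg.norm(P[:2]-[.497,.425])<.06: print(fn,k,st[j],P.round(4))
E
```

```text
[0.49689927 0.42538429 0.24687968]
scene9 cap [230 137  10   8  44] [0.4928 0.4182 0.086 ]
scene9 mat [223 148  32  22 275] [0.4901 0.4116 0.006 ]
top9 cap [207 180   8   8  50] [0.4938 0.4211 0.086 ]
top9 mat [203 173  29  31 336] [0.4909 0.4108 0.006 ]
wrist9 cap [306 174  24  25 481] [0.4949 0.4253 0.086 ]
wrist9 mat [ 284  135   73   72 1988] [0.5005 0.441  0.006 ]
```

The cap lies at (0.495, 0.423, z 0.086) from three views. So the jar is upright, within a few mm of the mat centre, and the margin is 22 mm.

```bash
python3 -c "
from plant import r
print(r.close_job())"
```

```text
the job is handed in; nothing more can be done
None
```

I handed the job in: the knob is turned off against its end stop and the jar stands upright on the cork mat, near its centre; the timer and marker were never approached, and the run took about 19 s of the 58 s allowed.

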